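# Turn a bearing lock ring to its mark with a two-pin spanner

### The job

Take the two-pin spanner off its stand, put both of its pins right down into the two holes of the lock ring, and turn the ring clockwise until its yellow line meets the yellow line on the blue housing. Turn the ring with the spanner only: keep your fingers off the ring and the housing. Then set the spanner back on its stand, sitting upright as it was, let go of it, and leave the other things on the bench where they are.

Things in the scene. Friction and masses are not known exactly. Their poses are not given: they have to be found in the camera images.
- housing: Blue bearing housing fixed to the bench, at varying place and yaw. Square foot 90x90x8 mm with four screws; round body 84 mm across, 46 mm high; in its middle a steel shaft stub 19 mm across, its end 3 mm below the ring's top. Origin: centre of the foot's underside, on the ring's axis; z up. A 4 mm wide yellow line runs radially over the body's rim on its -x side.
- lock_ring (a joint): Angle (rad) of the dark grey lock ring (72 mm outside, 24 mm bore, 12 mm thick, top 58 mm above the bench) about the vertical. Grows clockwise seen from above; 0 when its yellow line (4 mm wide, radial on its top and edge, on its own -x side) meets the housing's. Starts between -1.2 and -0.6, limits -1.5 and 0.7, stays where left; friction about 0.2 N m.
- ring_center (a point): Centre of the ring's top face, on the turning axis, 58 mm above the bench. Its axes turn with the ring: z up, the yellow line towards -x, the two holes on +y and -y.
- hole_a (a point): Mouth of one of the two holes in the ring's top face, at its centre: 10.5 mm in diameter, straight down, 12 mm deep, 26 mm from the ring's axis on the ring's own +y side, level with the top face. Axes as ring_center.
- hole_b (a point): Mouth of the other hole, the same, 26 mm from the axis on the ring's -y side (across from hole_a). Either pin may go into either hole.
- spanner: Loose T-handled two-pin spanner, about 0.2 kg, same after a half turn. Steel crossbar 68x18x8 mm; below it two pins, 7 mm across, 10 mm long, tips tapered to 3.6 mm, 26 mm either side of the middle; a 14 mm stem up to a red grip bar. Origin: middle of the crossbar's underside, which rests on the ring's top when the pins are fully in. x along crossbar, z up the stem.
- spanner_grip (a point): Centre of the spanner's red grip bar, 47 mm above the spanner's origin. The bar is parallel to the crossbar: 70 mm long in x, 16 mm wide in y (grasp it there, from above), 18 mm high; below it 30 mm of free space down to the crossbar.
- pin_a (a point): Tip of the pin on the spanner's +x side, 10 mm below the crossbar's underside.
- pin_b (a point): Tip of the pin on the spanner's -x side, 10 mm below the crossbar's underside.
- stand: Grey stand fixed to the bench, at varying place and yaw. Foot 90x50x6 mm; on it a saddle 34x34 mm, its seat 26 mm above the bench, with a cheek 6 mm high along each side (24 mm apart inside). The crossbar lies along the stand's x between the cheeks, a pin hanging free past either end of the saddle. Origin: centre of the foot's underside; z up.
- stand_seat (a point): Middle of the saddle's seat, 26 mm above the bench, where the spanner's origin lies when it is put away. Axes as the stand's.
- tape: Bystander: black roll of tape, 62 mm across, 19 mm high, loose. Origin: centre of its underside.
- capacitor: Bystander: blue can capacitor, 25 mm across, 32 mm high, loose. Origin: centre of its underside.
- transformer: Bystander: grey and yellow transformer, 53x50x40 mm, loose. Origin: centre of its underside.
- heatsink: Bystander: finned aluminium heatsink, 30x45x26 mm, loose. Origin: centre of its underside.
Mind the look-alikes: they are no part of the job. What is shaped like the spanner but turquoise is not meant.

How it is judged:
On the way, in this order (a step that is already met when the one before it is completed fails the run):
1. both pins of the spanner sit in the ring's two holes (at least 6 mm deep) while the ring has not yet been turned to within 0.3 rad of its mark (((horizontal distance between pin_a and hole_a below 0.005 m and z of pin_a in the frame of hole_a below -0.006 m and horizontal distance between pin_b and hole_b below 0.005 m and z of pin_b in the frame of hole_b below -0.006 m) or (horizontal distance between pin_a and hole_b below 0.005 m and z of pin_a in the frame of hole_b below -0.006 m and horizontal distance between pin_b and hole_a below 0.005 m and z of pin_b in the frame of hole_a below -0.006 m)) and value of joint lock_ring below -0.3 rad), for 0.2 s.
2. with both pins in the holes, the ring's yellow line is within 0.12 rad (7 degrees) of the housing's (((horizontal distance between pin_a and hole_a below 0.005 m and z of pin_a in the frame of hole_a below -0.006 m and horizontal distance between pin_b and hole_b below 0.005 m and z of pin_b in the frame of hole_b below -0.006 m) or (horizontal distance between pin_a and hole_b below 0.005 m and z of pin_a in the frame of hole_b below -0.006 m and horizontal distance between pin_b and hole_a below 0.005 m and z of pin_b in the frame of hole_a below -0.006 m)) and value of joint lock_ring between -0.12 and 0.12 rad), for 0.2 s.
At the end, for the whole second after the job is handed in: The ring's yellow line is within 0.12 rad (7 degrees) of the housing's; the spanner sits upright on the stand's saddle between the cheeks (origin within 9 mm of the seat's middle and 3 mm of its height, tilt under 0.1 rad, along the saddle within 0.25 rad), released and at rest (value of joint lock_ring between -0.12 and 0.12 rad and horizontal distance between spanner and stand_seat below 0.009 m and z of spanner in the frame of stand_seat between -0.003 and 0.003 m and angle between spanner's own z axis and vertical below 0.1 rad and angle between the x axis of spanner and the x axis of stand, either way round below 0.25 rad and linear speed of spanner below 0.02 m/s); the robot touches nothing.
It fails at once if the fingers touch the ring or the housing (over 1 N) (contact force between the fingers and housing above 1 N).
It fails at once if the tape is moved by more than 20 mm (distance of tape from where it was at the start of the episode above 0.02 m).
It fails at once if the capacitor is moved by more than 20 mm (distance of capacitor from where it was at the start of the episode above 0.02 m).
It fails at once if the transformer is moved by more than 20 mm (distance of transformer from where it was at the start of the episode above 0.02 m).
It fails at once if the heatsink is moved by more than 20 mm (distance of heatsink from where it was at the start of the episode above 0.02 m).
It also fails if it takes over 48 s, if anything falls off the work surface, if the arm or the gripper's body presses on something with over 40 N, if the wrist force passes 120 N, or if a joint passes its speed limit or range.

### The arm

A 6-joint arm with a two-finger parallel gripper is mounted at the origin on a cart in front of the work surface, level with it; the furniture and walls round the work are solid. World frame = base frame: x ahead of the robot, y to its left, z up, the work surface at z = 0. Lengths are in m, angles in rad, forces in N, time in s.
With the tool pointing down it reaches from about 0.35 to 0.775 m from the base axis. Payload 7.3 kg.
Tool frame: the origin (TCP) lies at the very end of the fingers, on their centre line; the grasp point (between the pads) lies 19 mm behind it; z points along the fingers, y is the line along which they close (so a half turn about z gives the same grasp; the last joint's range is limited). The gripper opens to 92 mm and grips with 3 to 60 N. Pads are 19 mm wide; open, the fingers measure 130 mm over their backs; the gripper's body (75 mm by 190 mm) begins 47 mm behind the grasp point.
Start: joints at [-1.39, 0.342, 1.524, -0, 1.275, -0.146], TCP at [0.169, -0.497, 0.227] pointing down, gripper open.
Joint ranges: [-2.53, 2.53], [-0.77, 2.02], [0.04, 2.7], [-1, 4.14], [0.28, 2.66], [-3.11, 3.11]. Speed limits (rad/s): [2.57, 2.57, 3.14, 3.14, 3.14, 3.14].

### API

Orientations are given as a unit quaternion [w, x, y, z].
In Python, from workcell import * gives the robot as it stands. The module is installed in compiled form; this text tells all that it offers.
- The arm moves only by the tool send_rows, never from a script. Its argument "steps" is text: rows parted by semicolons, each of 4 numbers parted by spaces: the shift along the world's x, y, z in m, then the turn about the world's z in rad. In form: x y z yaw; .... A call has 1 to 8 rows; each row is the pose to reach, as a shift and turn from the pose commanded when the call began; what a row does not reach only later rows make up. A row lasts 1/8 s, in which the tool goes at most 62.5 mm and 10.7 degrees, less where a joint would pass 70% of its speed; a pose out of reach is approached as far as the arm can. A call with a gripper value outside its range is refused whole. "claw" is the opening, from 0 (shut) to 1 (fully open), set as the call begins (left out, the last holds). The fingers move at their own pace and stop on an object; the grip force is fixed at half the most. Time passes only in rows, so rows that repeat a pose let the fingers close. It gives the time, the measured TCP pose, the force, the opening and the grip force at its end, in the units of the state.
- get_obs(): the state, without advancing time (a new reading comes with each control period).
- snapshot(name): name is "scene" or "top" or "wrist"; returns the picture (480x640x3 uint8, red, green, blue); there is no depth.
- calibration(name): a dict with "fov_y" (degrees; the focal length in pixels is half the picture's height over the tangent of half this angle, whatever the lens; pixels are square), "cx", "cy" (the principal point, pixels), "world_to_cam" (4x4, takes a point from world to camera coordinates); the wrist camera has in their place "hand_eye" (4x4, takes a point from camera to tool coordinates, whose origin is the TCP and whose axes are the flange's). Camera axes: x right, y down, z forward; pixel columns grow to the right and rows downward; lengths in m; the calibration is good to about 2 mm. The wrist camera is an equidistant fisheye: a pixel r from the principal point sees the ray r / f radians off the axis. A picture is of the moment at which its call begins: read the wrist's pose just before it. calibration takes no time and is no camera call.
- sign_off(): hands the job in; it is judged then, once.
The state is a dict: "t": time; "q": joint angles; "qd": joint speeds; "effort": joint torques, N m; "tcp_pos": TCP position; "tool_rot": TCP orientation; "force": force on the tool from outside, world axes, zero at the start; "ft_torque": the same for the moment, N m; "width": opening from 0.0 (shut) to 1.0 (fully open); "grip_force": force on a finger pad.
Only numpy, scipy, OpenCV 4.12 (cv2) and the standard library are available. Lean on these libraries where they do the work, as an engineer would, in place of code of your own. Each camera call takes 0.05 s, during which the arm holds its last target. There are 200 camera calls.

## Working session

There is one attempt and no reset: what is moved stays moved. The work goes in short steps, Python scripts to look and compute and a tool call to move; the robot and the scene stay as the last step left them, time stands still between calls to the robot, and variables do not carry over. Pictures are saved under pics/ and viewed, at most 12 in all, crops included, and the job is handed in when it is done.

Besides the shell and the picture viewer there is one more tool, called after "Call:" as a command line: name --argument value ..., lists and objects as JSON in quotes. send_rows: Moves the arm, as the interface text tells. Its arguments: {"type":"object","properties":{"steps":{"type":"string"},"claw":{"type":"number"}},"required":["steps"]}

```bash
mkdir -p pics; python3 - <<'E'
from workcell import *
import cv2,numpy as np
o=get_obs();print(o['t'],o['tcp_pos'],o['tool_rot'],o['width'])
for n in("scene","top","wrist"):
    im=snapshot(n);cv2.imwrite(f"pics/{n}0.png",im[:,:,::-1]);c=calibration(n);print(n,{k:np.round(v,4).tolist() for k,v in c.items()})
E
```

```text
0.0 [ 0.16848175 -0.49680354  0.22606088] [-7.50509311e-04  9.86678424e-01  1.62681048e-01 -2.65445152e-05] 1.0013290076512456
scene {'fov_y': 42.7346, 'cx': 317.1985, 'cy': 240.5344, 'world_to_cam': [[-0.7019, -0.7119, -0.0228, 0.4323], [-0.4355, 0.4542, -0.7772, 0.2824], [0.5637, -0.5356, -0.6288, 0.9642], [0.0, 0.0, 0.0, 1.0]]}
top {'fov_y': 46.622, 'cx': 316.9455, 'cy': 229.5902, 'world_to_cam': [[-0.0122, -0.9999, -0.0005, 0.0453], [-0.9867, 0.0121, -0.1621, 0.5449], [0.1621, -0.0015, -0.9868, 1.0513], [0.0, 0.0, 0.0, 1.0]]}
wrist {'fov_y': 65.7065, 'cx': 320.6942, 'cy': 237.3638, 'hand_eye': [[-0.0007, -0.9663, -0.2574, 0.0694], [1.0, -0.0003, -0.0016, 0.0007], [0.0014, -0.2574, 0.9663, -0.1577], [0.0, 0.0, 0.0, 1.0]]}
```

View pics/top0.png

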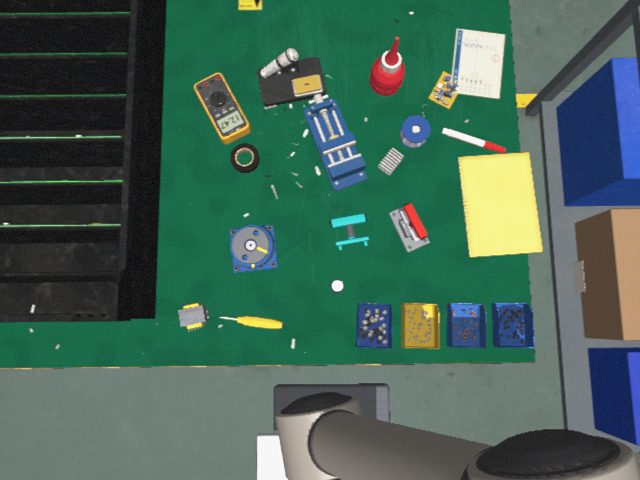

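View pics/scene0.png

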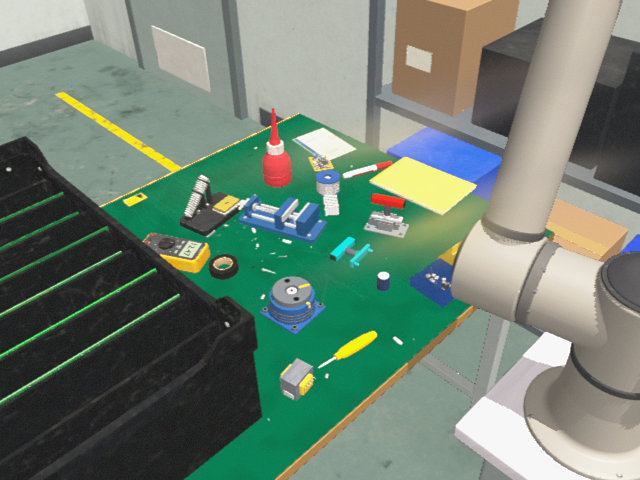

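The top view shows the housing near (253,246), its ring line pointing to (265,250), and the stand with the red spanner at (410,227). The turquoise decoy is at (350,231). I'll measure these next.

```bash
cat > h.py <<'E'
from workcell import *
import cv2,numpy as np
from scipy.spatial.transform import Rotation as R
def f_(c): return 240/np.tan(np.radians(c["fov_y"])/2)
def ray(name,uv,o=None):
    c=calibration(name);f=f_(c);d=(np.array(uv,float)-[c["cx"],c["cy"]])/f
    if name=="wrist":
        r=np.linalg.norm(d);v=np.array([*(d/max(r,1e-9)*np.sin(r)),np.cos(r)])
        q=o["tool_rot"];M=R.from_quat([q[1],q[2],q[3],q[0]]).as_matrix();H=np.array(c["hand_eye"])
        return M@H[:3,3]+o["tcp_pos"], M@H[:3,:3]@v
    W=np.array(c["world_to_cam"]);v=W[:3,:3].T@np.array([*d,1]);return -W[:3,:3].T@W[:3,3],v
def at(name,uv,z,o=None):
    p,v=ray(name,uv,o);return (p+v*(z-p[2])/v[2])
def proj(P,o):
    c=calibration("wrist");q=o["tool_rot"];M=R.from_quat([q[1],q[2],q[3],q[0]]).as_matrix();H=np.array(c["hand_eye"])
    v=H[:3,:3].T@(M.T@(np.array(P)-o["tcp_pos"])-H[:3,3]);r=np.arctan2(np.hypot(v[0],v[1]),v[2]);n=np.hypot(v[0],v[1])
    return np.array([c["cx"],c["cy"]])+f_(c)*r*v[:2]/max(n,1e-9)
def yaw(o):
    q=o["tool_rot"];M=R.from_quat([q[1],q[2],q[3],q[0]]).as_matrix();return np.arctan2(M[1,1],M[0,1])  # finger-closing line
E
python3 - <<'E'
from h import *
im=cv2.imread("pics/top0.png");hsv=cv2.cvtColor(im,cv2.COLOR_BGR2HSV)
def seg(lo,hi,box):
    x0,y0,x1,y1=box;m=cv2.inRange(hsv,lo,hi)[y0:y1,x0:x1]
    if lo[0]==0: m|=cv2.inRange(hsv,(170,)+lo[1:],(180,)+hi[1:])[y0:y1,x0:x1]
    r=cv2.minAreaRect(cv2.findNonZero(m));return np.array(cv2.boxPoints(r))+[x0,y0],r,m.sum()/255
b,r,n=seg((0,130,80),(8,255,255),(380,195,440,260));P=np.array([at("top",p,.082) for p in b]);print("grip",n,P.mean(0),np.round(P,3).tolist())
b,r,n=seg((100,120,40),(125,255,255),(220,215,290,280));P=np.array([at("top",p,.004) for p in b]);print("housing",n,P.mean(0),np.round(P,3).tolist())
print("white hole ctr",at("top",(251.5,245),.055))
a=cv2.resize(im[210:285,215:290],(600,600),interpolation=cv2.INTER_CUBIC)
cv2.imwrite("pics/c1.png",a)
o=get_obs();print("yaw",yaw(o))
E
```

```text
grip 341.0 [ 0.55446774 -0.14773164  0.082     ] [[0.582, -0.125, 0.082], [0.591, -0.142, 0.082], [0.527, -0.171, 0.082], [0.518, -0.154, 0.082]]
housing 668.0 [0.51726099 0.17007533 0.004     ] [[0.559, 0.221, 0.004], [0.568, 0.13, 0.004], [0.475, 0.12, 0.004], [0.466, 0.21, 0.004]]
white hole ctr [0.51495664 0.16595451 0.055     ]
yaw -1.244021496436762
```

View pics/c1.png

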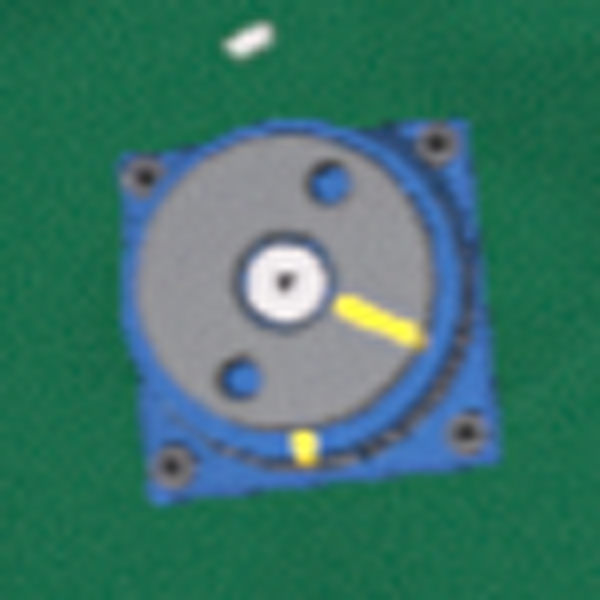

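```bash
python3 - <<'E'
from h import *
g=lambda u,v,z:at("top",((u+.5)/8-.5+215,(v+.5)/8-.5+210),z)
a=g(329,183,.058);b=g(240,378,.058);print("holes",a,b,np.linalg.norm(a-b),(a+b)/2)
print("hole line ang",np.arctan2(*(a-b)[1::-1]))
c=g(285,282,.055);print("c",c)
l=g(418,340,.058)-c;h=g(304,447,.046)-c;print("line ang",np.arctan2(l[1],l[0]),"housing",np.arctan2(h[1],h[0]))
E
```

```text
holes [0.53904969 0.15764271 0.058     ] [0.49173697 0.17881543 0.058     ] 0.05183413574185599 [0.51539333 0.16822907 0.058     ]
hole line ang -0.42077794613666647
c [0.51535475 0.16850267 0.055     ]
line ang -2.0007560885283175 housing -3.044322684133492
```

Call:
send_rows --steps "0.06 0.05 0 0; 0.11 0.09 0 0.02; 0.155 0.13 0 0.04; 0.2 0.17 0 0.06; 0.245 0.21 0 0.08; 0.29 0.25 0 0.1; 0.335 0.29 0 0.1; 0.36 0.33 0 0.1"

```text
t: 1.15
tcp_pos: [0.5301, -0.1655, 0.2262]
tool_rot: [-0.0, 0.977, 0.212, -0.0]
force: [0.6, -0.3, -1.3]
width: 0.997
grip_force: 0.0
```

```bash
python3 - <<'E'
from h import *
o=get_obs();im=snapshot("wrist")[:,:,::-1].copy();cv2.imwrite("pics/w1.png",im)
print(o['t'],o['tcp_pos'],yaw(o),proj([.5545,-.1477,.082],o))
hsv=cv2.cvtColor(im,cv2.COLOR_BGR2HSV);m=cv2.inRange(hsv,(0,130,60),(8,255,255))|cv2.inRange(hsv,(170,130,60),(180,255,255))
n,l,s,c=cv2.connectedComponentsWithStats(m)
for i in np.argsort(-s[1:,4])[:3]+1:
    b=cv2.boxPoints(cv2.minAreaRect(cv2.findNonZero((l==i).astype(np.uint8))));P=np.array([at("wrist",p,.082,o) for p in b]);print(s[i],c[i],np.round(P,4).tolist(),P.mean(0))
E
```

```text
1.15 [ 0.53014211 -0.16551548  0.22624109] -1.1434222742431301 [312.89271522 189.32312752]
[ 305  148   20   84 1562] [314.55953905 189.47183099] [[0.5825, -0.1276, 0.082], [0.5889, -0.1412, 0.082], [0.5266, -0.1711, 0.082], [0.5199, -0.157, 0.082]] [ 0.55447354 -0.14921763  0.082     ]
[512 101  32  38 436] [527.95412844 119.9587156 ] [[0.6956, -0.2736, 0.082], [0.7073, -0.2806, 0.082], [0.6928, -0.3149, 0.082], [0.681, -0.3073, 0.082]] [ 0.69417792 -0.29410318  0.082     ]
[472  61  19  21  22] [481.18181818  71.18181818] [[0.7137, -0.2229, 0.082], [0.7144, -0.2232, 0.082], [0.7066, -0.245, 0.082], [0.7059, -0.2447, 0.082]] [ 0.71014769 -0.23396164  0.082     ]
```

View pics/w1.png

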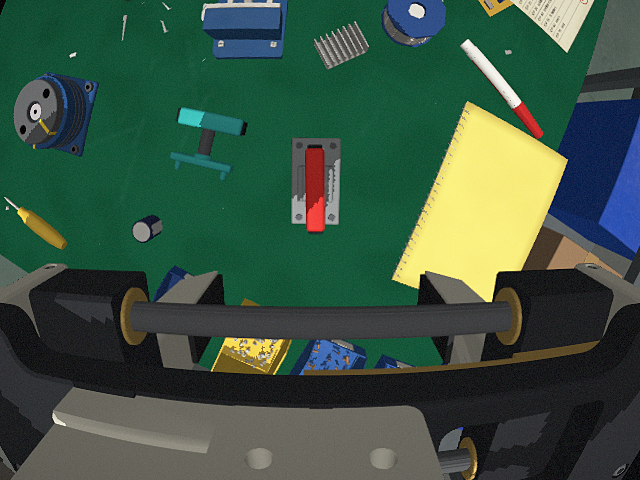

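The red grip bar is at (315,190), and the unprojection agrees with the top view to 1.5 mm. The decoy is at (205,140), clear of the descent if the claw is half open.

Call:
send_rows --steps "0.024 0.017 -0.04 0.01; 0.024 0.017 -0.09 0.01; 0.024 0.017 -0.13 0.01; 0.024 0.017 -0.16 0.01; 0.024 0.017 -0.172 0.01; 0.024 0.017 -0.172 0.01" --claw 0.5

```text
t: 1.95
tcp_pos: [0.5523, -0.1503, 0.0545]
tool_rot: [-0.0, 0.976, 0.217, -0.0]
force: [-0.2, 0.3, 0.3]
width: 0.506
grip_force: 0.0
```

Call:
send_rows --steps "0 0 0 0; 0 0 0 0; 0 0 0 0; 0 0 0 0" --claw 0

```text
t: 2.45
tcp_pos: [0.5528, -0.1503, 0.0553]
tool_rot: [0.0, 0.976, 0.217, 0.0]
force: [-0.8, 0.2, 2.1]
width: 0.17
grip_force: 30.0
```

Call:
send_rows --steps "0 0 0.04 0; 0 0 0.08 0.15; 0 0.02 0.1 0.33; -0.01 0.06 0.1 0.51; -0.015 0.11 0.1 0.69; -0.02 0.16 0.1 0.87; -0.025 0.21 0.1 1.05; -0.03 0.25 0.1 1.23"

```text
t: 3.45
tcp_pos: [0.5219, 0.1017, 0.1546]
tool_rot: [-0.0, 0.67, 0.742, -0.0]
force: [-0.1, -0.3, -1.0]
width: 0.171
grip_force: 30.0
```

Call:
send_rows --steps "0 0.03 0 0.18; 0 0.055 0 0.36; -0.005 0.07 0 0.54; -0.006 0.07 0 0.72; -0.006 0.07 0 0.9; -0.006 0.07 0 1.05; -0.006 0.07 0 1.05; -0.006 0.07 0 1.05"

```text
t: 4.45
tcp_pos: [0.5164, 0.1698, 0.1546]
tool_rot: [-0.0, 0.212, 0.977, 0.0]
force: [0.2, -0.9, -2.5]
width: 0.173
grip_force: 30.0
```

```bash
python3 - <<'E'
from h import *
o=get_obs();im=snapshot("wrist")[:,:,::-1].copy();cv2.imwrite("pics/w2.png",im)
s=snapshot("scene")[:,:,::-1].copy();cv2.imwrite("pics/s2.png",s)
print(o['t'],o['tcp_pos'],yaw(o),o['q'],o['width'])
for P in([.5154,.1684,.058],[.5390,.1577,.058],[.4917,.1788,.058]):print(proj(P,o))
E
```

```text
4.45 [0.51644425 0.1697643  0.15463678] 1.143091390799776 [ 1.76522103e-01  4.43136261e-01  1.57923233e+00  1.22664892e-04
  1.11945413e+00 -9.66622799e-01] 0.17285933408075266
[318.39892292 237.99114929]
[318.55921267 272.38798213]
[317.79053139 201.86958964]
```

View pics/w2.png

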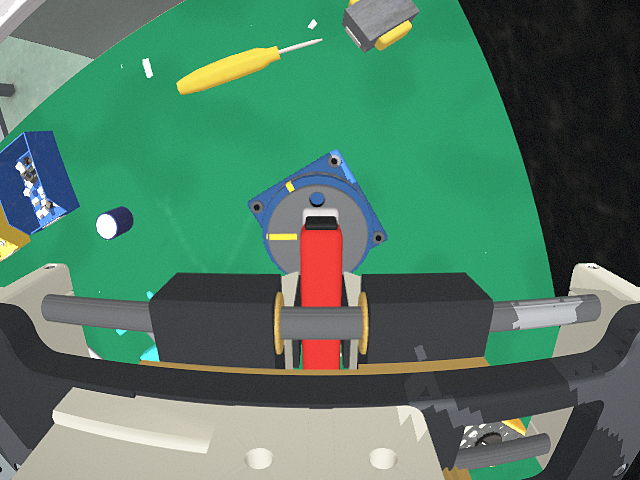

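```bash
python3 - <<'E'
from h import *
im=cv2.imread("pics/w2.png");s=cv2.imread("pics/s2.png")
a=cv2.resize(im[180:250,260:380],(720,420),interpolation=cv2.INTER_CUBIC);cv2.imwrite("pics/c2.png",a)
E
```

```text
(no output)
```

View pics/c2.png

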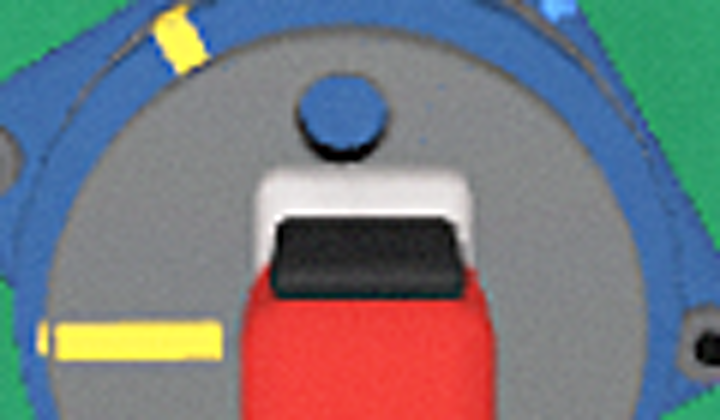

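```bash
python3 - <<'E'
from h import *
o=get_obs();y=yaw(o);t=o["tcp_pos"]
ex=np.array([np.cos(y+np.pi/2),np.sin(y+np.pi/2)]);ey=np.array([np.cos(y),np.sin(y)])
zo=t[2]-.0553+.026
def rep(n,uv,z):
    p=at("wrist",((uv[0]+.5)/6-.5+260,(uv[1]+.5)/6-.5+180),z,o);d=p[:2]-t[:2];print(n,p,"along",d@ex,"across",d@ey)
rep("hole",(343,117),.058)
rep("xbar end bottom",(363,171),zo)
rep("bar end top L",(247,297),zo+.056);rep("bar end top R",(492,297),zo+.056);rep("bar end top",(368,297),zo+.056);rep("bar end bot",(366,217),zo+.038)
rep("line out",(55,343),.058);rep("line in",(222,340),.058)
rep("housing line in",(195,68),.046)
rep("ring L",(48,300),.058);rep("ring R",(648,300),.058);rep("ring far",(340,25),.058)
print("est hole",[(np.array(h)-t[:2])@ex for h in([.539,.1577],[.4917,.1788])],[(np.array(h)-t[:2])@ey for h in([.539,.1577],[.4917,.1788])])
E
```

```text
hole [0.4897013 0.1789264 0.058    ] along 0.02820070160448878 across -0.002750942321405959
xbar end bottom [0.48534027 0.1835222  0.12538243] along 0.03407274994516789 across -0.0003720844019321071
bar end top L [0.48025424 0.17819287 0.18138243] along 0.03649712924891378 across -0.007328509490073253
bar end top R [0.4863974  0.19167568 0.18138243] along 0.036484858010054175 across 0.007487841264870871
bar end top [0.48329076 0.18484982 0.18138243] along 0.03648796073191835 across -1.1727337750938064e-05
bar end bot [0.48207478 0.18527727 0.16338243] along 0.037771812760607995 across -0.00012585559897277458
line out [0.4999991  0.13658286 0.058     ] along 0.0013016827226019533 across -0.03703596356263595
line in [0.50792602 0.15485653 0.058     ] along 0.0016483496764976683 across -0.017120068705975357
housing line in [0.47847143 0.16432792 0.046     ] along 0.0323818674339566 across -0.0206881497106275
ring L [0.49494793 0.13816405 0.058     ] along 0.006554348414299592 across -0.037687054731161976
ring R [0.52432973 0.20262619 0.058     ] along 0.006485654584410397 across 0.033155404467307754
ring far [0.47983922 0.18306284 0.058     ] along 0.03889045004271827 across -0.0030669568762994753
est hole [np.float64(-0.025462658489464978), np.float64(0.026328892763991158)] [np.float64(-0.0016710911876417253), np.float64(-0.002038812224063003)]
```

Hole mouth at (317,199) and crossbar end at (320,209) put the spanner about 2.3 mm off the ring centre across the bar. The yaw matches. I'll correct and descend in stages.

Call:
send_rows --steps "-0.001 -0.002 -0.02 0; -0.001 -0.002 -0.04 0; -0.001 -0.002 -0.05 0; -0.001 -0.002 -0.055 0; -0.001 -0.002 -0.058 0; -0.001 -0.002 -0.060 0; -0.001 -0.002 -0.060 0"

```text
t: 5.42
tcp_pos: [0.5157, 0.1678, 0.095]
tool_rot: [0.0, 0.211, 0.978, 0.0]
force: [0.1, 0.1, -0.7]
width: 0.173
grip_force: 30.0
```

Call:
send_rows --steps "0 0 -0.002 0; 0 0 -0.004 0; 0 0 -0.006 0; 0 0 -0.007 0; 0 0 -0.007 0"

```text
t: 6.05
tcp_pos: [0.5155, 0.1678, 0.0876]
tool_rot: [-0.0, 0.211, 0.978, 0.0]
force: [-0.0, 1.1, -1.8]
width: 0.172
grip_force: 30.0
```

```bash
python3 - <<'E'
from h import *
o=get_obs();im=snapshot("wrist")[:,:,::-1].copy();s=snapshot("scene")[:,:,::-1].copy()
print(o['t'],o['tcp_pos'],yaw(o),o['force'],o['ft_torque'])
a=cv2.resize(im[160:280,230:400],(680,480),interpolation=cv2.INTER_CUBIC)
b=cv2.resize(s[210:340,240:350],(406,480),interpolation=cv2.INTER_CUBIC)
a=cv2.resize(a,(390,276));cv2.imwrite("pics/c3.png",np.hstack([np.vstack([a,np.zeros((204,390,3),np.uint8)]),b]))
E
```

```text
6.05 [0.51551292 0.16777098 0.08763945] 1.1460272595587677 [-0.02918593  1.08188936 -1.76563874] [ 0.03320586 -0.18663395  0.0186344 ]
```

View pics/c3.png

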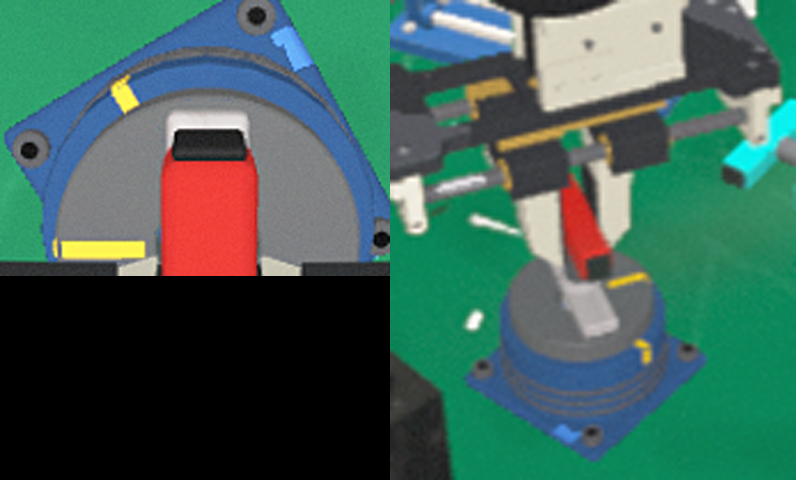

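The spanner is seated: its crossbar lies flat on the ring, no holes show, and the force is near zero. Now I'll turn it clockwise.

Call:
send_rows --steps "0 0 0 -0.1; 0 0 0 -0.23; 0 0 0 -0.36; -0.0005 0 0 -0.49; -0.0005 -0.0005 0 -0.62; -0.001 -0.0005 0 -0.75; -0.001 -0.001 0 -0.88; -0.001 -0.001 0 -1.01"

```text
t: 7.15
tcp_pos: [0.5143, 0.1664, 0.0878]
tool_rot: [0.0, 0.659, 0.752, -0.0]
force: [-1.1, -2.2, -0.5]
width: 0.17
grip_force: 30.0
```

Call:
send_rows --steps "0 0 0 -0.06; 0 0 0 -0.06; 0 0 0 -0.06"

```text
t: 7.52
tcp_pos: [0.5142, 0.1666, 0.0877]
tool_rot: [-0.0, 0.679, 0.734, -0.0]
force: [-1.6, -2.2, -0.8]
width: 0.172
grip_force: 30.0
```

```bash
python3 - <<'E'
from h import *
o=get_obs();im=snapshot("wrist")[:,:,::-1].copy()
print(o['t'],o['tcp_pos'],yaw(o),o['force'],o['ft_torque'])
cv2.imwrite("pics/w4.png",im);cv2.imwrite("pics/c4.png",cv2.resize(im[150:290,200:400],(800,560),interpolation=cv2.INTER_CUBIC))
E
```

```text
7.525 [0.51418593 0.16657356 0.08767354] 0.0772478119469029 [-1.63213081 -2.24783038 -0.8400134 ] [-0.40465419  0.30483844  0.08813178]
```

View pics/c4.png

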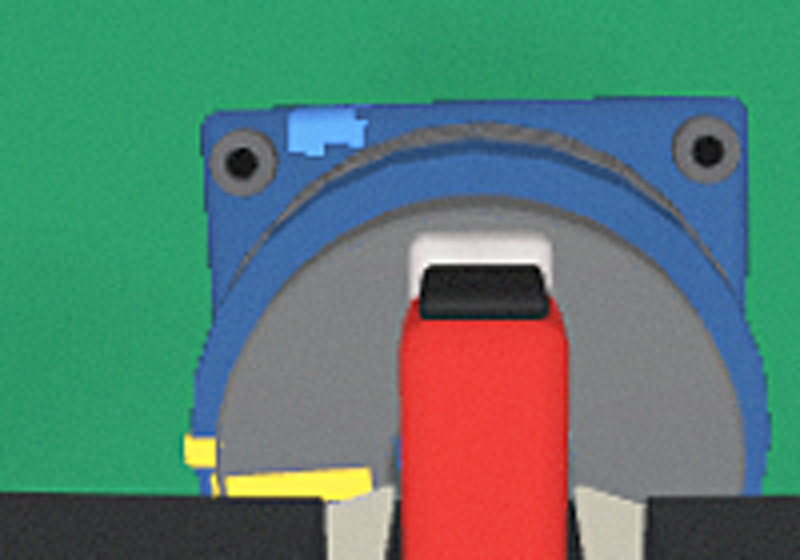

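The housing line is at (200,450) in the crop and the ring line's upper edge runs from (228,480) to (372,468), so the ring still lags a little. I'll compute by how much.

```bash
python3 - <<'E'
from h import *
o=get_obs();g=lambda u,v,z:at("wrist",((u+.5)/4-.5+200,(v+.5)/4-.5+150),z,o)[:2]
a=g(228,480,.058);b=g(372,468,.058);d=a-b;print("ring line dir",np.arctan2(d[1],d[0]),np.hypot(*d))
h1=g(186,436,.046);h2=g(214,437,.046);h3=g(186,465,.046);h4=g(214,466,.046)
c=np.array([.5142,.1682]);print((h1+h2+h3+h4)/4)
m=(h1+h2+h3+h4)/4
for c in([.5142,.1682],[.5154,.1684],[.5138,.1670]):
    e=m-c;r=a-c
    print(c,"housing ang",np.arctan2(e[1],e[0]),"ring edge corner ang",np.arctan2(r[1],r[0]),np.hypot(*e),np.hypot(*r))
f=g(204,120,.008)-g(748,100,.008);print("foot edge dir",np.arctan2(f[1],f[0]))
f=g(243,163,.012)-g(708,150,.012);print("screw dir",np.arctan2(f[1],f[0]),np.hypot(*f))
E
```

```text
ring line dir -2.970355982960718 0.019723722262856014
[0.4739299  0.16426686]
[0.5142, 0.1682] housing ang -3.0442324773120806 ring edge corner ang -3.039574055798399 0.04046171496300307 0.034352208261458975
[0.5154, 0.1684] housing ang -3.0422551748211197 ring edge corner ang -3.037416118281508 0.04167555480900939 0.03556642015507274
[0.5138, 0.167] housing ang -3.073148630511549 ring edge corner ang -3.0736416631049233 0.03996366806805967 0.033851720230470256
foot edge dir -3.0286119045029367
screw dir -3.037283208146698 0.07400189101214481
```

Call:
send_rows --steps "0 0 0 -0.035; 0 0 0 -0.07; 0 0 0 -0.07; 0 0 0 -0.07; 0 0 0 -0.07"

```text
t: 8.2
tcp_pos: [0.5142, 0.1667, 0.0876]
tool_rot: [-0.0, 0.705, 0.709, -0.0]
force: [-4.7, -2.3, -0.5]
width: 0.172
grip_force: 30.0
```

```bash
python3 - <<'E'
from h import *
o=get_obs();im=snapshot("wrist")[:,:,::-1].copy()
print(o['t'],o['tcp_pos'],yaw(o),o['force'],o['ft_torque'])
cv2.imwrite("pics/w5.png",im);cv2.imwrite("pics/c5.png",cv2.resize(im[150:290,200:400],(800,560),interpolation=cv2.INTER_CUBIC))
E
```

```text
8.2 [0.51421992 0.16669935 0.08760618] 0.0060859221992634925 [-4.73542532 -2.27432549 -0.49247002] [-0.59957508  0.70741521  0.11464588]
```

View pics/c5.png

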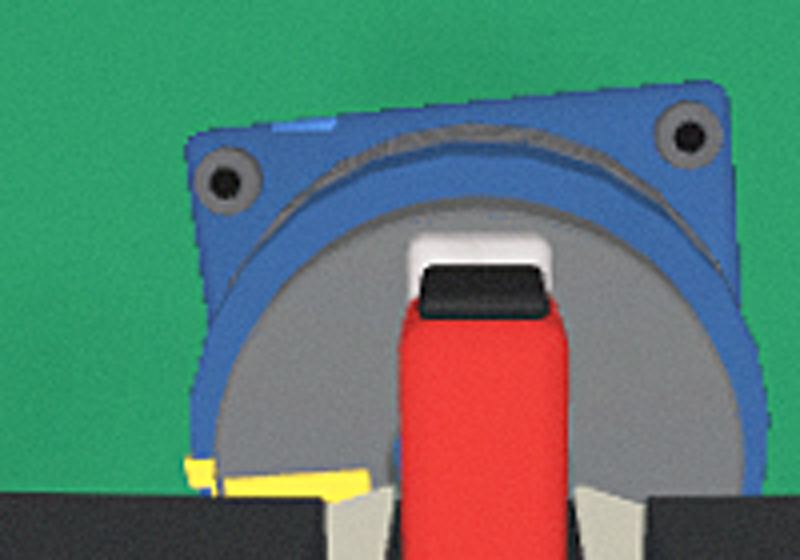

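```bash
python3 - <<'E'
from h import *
o=get_obs();g=lambda u,v,z:at("wrist",((u+.5)/4-.5+200,(v+.5)/4-.5+150),z,o)[:2]
a=g(226,480,.058);b=g(369,470,.058);d=a-b;print("ring edge dir",np.arctan2(d[1],d[0]),np.hypot(*d))
c=np.array([.5145,.1682]);r=a-c;print("corner",np.arctan2(r[1],r[0])+.057)
h=g(187,458,.046)-c;print("housing corner",np.arctan2(h[1],h[0])+2/42)
f=g(228,184,.012)-g(690,136,.012);print("screw dir",np.arctan2(f[1],f[0]))
E
```

```text
ring edge dir -3.055050459503531 0.01956312226398007
corner -3.058154499992168
housing corner -3.0469968070860562
screw dir -3.0328128586073175
```

The ring reads -3.056 against the housing's -3.04, so it's on the mark. I'll unload the backlash, then lift straight up.

Call:
send_rows --steps "0 0 0 0.03; 0 0 0 0.05; 0 0 0.004 0.05; 0 0 0.01 0.05; 0 0 0.02 0.05; 0 0 0.04 0.05; 0 0 0.065 0.05; 0 0 0.065 0.05"

```text
t: 9.25
tcp_pos: [0.5161, 0.1671, 0.1551]
tool_rot: [0.002, 0.687, 0.727, 0.002]
force: [1.4, -0.7, -2.7]
width: 0.17
grip_force: 30.0
```

Call:
send_rows --steps "0.005 -0.03 0 -0.12; 0.01 -0.08 0 -0.28; 0.015 -0.13 0 -0.45; 0.02 -0.18 0 -0.62; 0.025 -0.23 0 -0.8; 0.03 -0.27 0 -0.97; 0.035 -0.3 0 -1.12; 0.038 -0.315 0 -1.19"

```text
t: 10.25
tcp_pos: [0.5523, -0.15, 0.1517]
tool_rot: [-0.0, 0.977, 0.214, -0.0]
force: [0.8, 0.1, -1.6]
width: 0.172
grip_force: 30.0
```

Call:
send_rows --steps "0 0 0 0; 0 0 0 0"

```text
t: 10.5
tcp_pos: [0.5521, -0.1474, 0.1522]
tool_rot: [-0.0, 0.976, 0.217, -0.0]
force: [-0.1, -0.0, -1.2]
width: 0.171
grip_force: 30.0
```

```bash
python3 - <<'E'
from h import *
o=get_obs();im=snapshot("wrist")[:,:,::-1].copy();s=snapshot("top")[:,:,::-1].copy()
print(o['t'],o['tcp_pos'],yaw(o),o['force'],"shift",np.array([.5528,-.1503,.0553])-o['tcp_pos'],-1.133-yaw(o))
a=cv2.resize(im[150:290,220:420],(500,350),interpolation=cv2.INTER_CUBIC);b=cv2.resize(s[210:285,215:275],(280,350),interpolation=cv2.INTER_CUBIC)
cv2.imwrite("pics/c6.png",np.hstack([a,b]))
E
```

```text
10.5 [ 0.55214864 -0.14742605  0.15216166] -1.1323397728363986 [-0.12568379 -0.03718081 -1.22644602] shift [ 0.00065136 -0.00287395 -0.09686166] -0.0006602271636013679
```

View pics/c6.png

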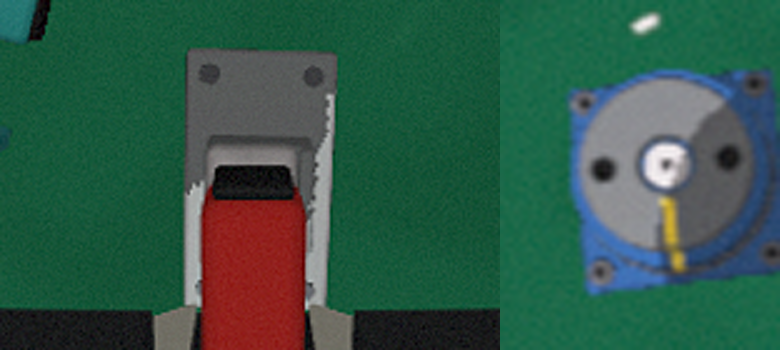

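The yellow lines meet and the spanner is above the stand. Lowering it at the recorded grasp pose.

Call:
send_rows --steps "0.0007 -0.0029 -0.03 0; 0.0007 -0.0029 -0.06 0; 0.0007 -0.0029 -0.08 0; 0.0007 -0.0029 -0.086 0; 0.0007 -0.0029 -0.090 0; 0.0007 -0.0029 -0.094 0; 0.0007 -0.0029 -0.096 0; 0.0007 -0.0029 -0.096 0"

```text
t: 11.6
tcp_pos: [0.5533, -0.1512, 0.057]
tool_rot: [0.0, 0.976, 0.217, 0.0]
force: [0.5, -0.9, -2.3]
width: 0.171
grip_force: 30.0
```

Call:
send_rows --steps "0 0.0005 -0.001 0; 0 0.0005 -0.0015 0; 0 0.0005 -0.0015 0"

```text
t: 11.98
tcp_pos: [0.5533, -0.1506, 0.0553]
tool_rot: [0.0, 0.976, 0.217, 0.0]
force: [0.6, -0.5, -1.1]
width: 0.177
grip_force: 30.0
```

Call:
send_rows --steps "0 0 0 0; 0 0 0 0; 0 0 0 0; 0 0 0 0" --claw 0.5

```text
t: 12.48
tcp_pos: [0.5533, -0.1506, 0.0553]
tool_rot: [0.0, 0.976, 0.217, 0.0]
force: [-0.3, -0.8, 0.0]
width: 0.491
grip_force: 0.0
```

Call:
send_rows --steps "0 0 0.02 0; 0 0 0.05 0; -0.01 -0.01 0.1 0; -0.02 -0.02 0.15 0; -0.025 -0.018 0.172 0; -0.025 -0.018 0.172 0; -0.025 -0.018 0.172 0"

```text
t: 13.35
tcp_pos: [0.5278, -0.1683, 0.2259]
tool_rot: [-0.001, 0.976, 0.217, -0.001]
force: [0.1, 0.1, 0.0]
width: 0.5
grip_force: 0.0
```

```bash
python3 - <<'E'
from h import *
o=get_obs();im=snapshot("wrist")[:,:,::-1].copy();s=snapshot("top")[:,:,::-1].copy()
print(o['t'],o['tcp_pos'],yaw(o))
hsv=cv2.cvtColor(im,cv2.COLOR_BGR2HSV);m=cv2.inRange(hsv,(0,130,60),(8,255,255))|cv2.inRange(hsv,(170,130,60),(180,255,255));m[:,400:]=0
b=cv2.boxPoints(cv2.minAreaRect(cv2.findNonZero(m)));P=np.array([at("wrist",p,.082,o) for p in b]);print(np.round(P,4).tolist(),P.mean(0))
a=cv2.resize(im[110:250,220:420],(500,350),interpolation=cv2.INTER_CUBIC);b=cv2.resize(s[210:285,215:275],(280,350),interpolation=cv2.INTER_CUBIC)
cv2.imwrite("pics/c7.png",np.hstack([a,b]))
E
```

```text
13.35 [ 0.52783351 -0.16830642  0.22589493] -1.1338531353550996
[[0.5828, -0.1288, 0.082], [0.5888, -0.142, 0.082], [0.5274, -0.1707, 0.082], [0.5211, -0.1571, 0.082]] [ 0.55502559 -0.14962876  0.082     ]
```

View pics/c7.png

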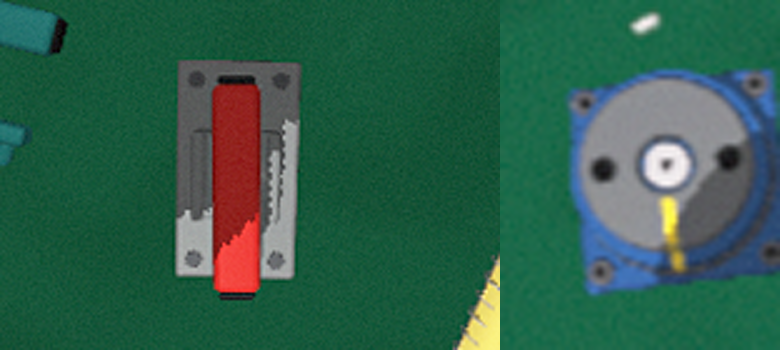

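The spanner sits upright between the cheeks, with its grip centre within 1 mm of the start. The ring lines meet at crop (668–678, 200–270). Handing in.

```bash
python3 -c "
from workcell import *
print(sign_off())"
```

```text
the job is handed in; nothing more can be done
None
```

I turned the ring with the spanner until its yellow line met the housing's (about 0.02 rad off), set the spanner back upright on its stand within 1 mm of where it started, and handed the job in at about 13.4 s; no verdict came back.

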